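# Nest a tapered tub on the stack without jamming it

## Task

The loose blue tub stands upside down: lift it, set it over the upside-down white tub on the plywood board, and let go so that it sits loosely with its rim still clearly above the yellow band. Then press lightly on its flat top until its rim lies on the yellow band, and stop before the rim goes past the band, where the tubs jam; leave it straight, and leave the can, jar and screwdriver where they are.

Things in the scene. Friction and masses are not known exactly. Their poses are not given: they have to be found in the camera images.
- tub_center (a point): Centre (on the axis, 45 mm above the rim) of the loose blue tub, about 120 g, standing upside down: round, hollow, tapered, 90 mm tall; rim (open mouth) at the bottom 76 mm across plus a thin lip to 80 mm, flat closed top 52 mm across, wall 3 mm. z axis up, from mouth to flat top. Grip it across its sides, 57 mm wide at 20 mm below the top.
- tub_mouth (a point): Centre of the rim plane (the open mouth, its lowest plane) of the same blue tub, 90 mm below its flat top; z axis up.
- stack: White tub of the blue one's shape and size, upside down, fixed on a square plywood board 110 x 110 x 15 mm fixed to the bench. Origin: centre of the board's underside, on the bench and on the tub's axis; z up. Its rim is 15 mm and its flat top 105 mm above the origin. A blue tub rim lowered to about 38 mm above the origin is jammed wall to wall.
- ribs (a point): Point on the axis, 87 mm above the stack's origin, amid four springy black rubber ribs which stand 5 mm out of the white wall from 73 to 101 mm. The blue rim starts squeezing them about 75 mm above the origin; let go there, the tub sinks 2 to 12 mm and stays. Pressed on, it slides down with rising friction (2 to 11 N, varies) and stays where it is left.
- band (a point): Centre, on the axis, of the yellow band round the white tub; the band is 12 mm wide, from 44 to 56 mm above the origin of the stack, its middle at 50 mm.
- can: Bystander: can with an orange label, 52 mm across, 120 mm tall, origin at the centre of its underside, z up.
- jar: Bystander: amber jar with a lid, 60 mm across, 80 mm tall, origin at the centre of its underside, z up.
- driver: Bystander: screwdriver with a red handle, 180 mm long, lying on the bench along its x axis, handle to -x, origin on the bench under its middle.
Things that resemble listed ones, but are neither listed nor needed, are in the scene too. Several things look just like the part that bears tub_center: the one meant starts farthest to the robot's left. Leave any pink look-alike of the stack alone.

How it is judged (in metres and radians):
On the way:
1. the blue tub sits loosely and untouched over the white one, its rim above the yellow band (horizontal distance between tub_mouth and stack below 0.009 m and z of tub_mouth in the frame of stack between 0.0575 and 0.078 m and contact force between the fingers and tub below 0.2 N and linear speed of tub below 0.03 m/s), for 0.2 s.
At the end, for the whole second after the job is handed in: The blue tub is at rest over the white one, its rim centre on the yellow band (43 to 57 mm above the stack's origin), within 9 mm of the stack's axis, and tilted by less than 0.14 rad (horizontal distance between tub_mouth and stack below 0.009 m and angle between tub_mouth's own z axis and vertical below 0.14 rad and z of tub_mouth in the frame of stack between 0.043 and 0.057 m and linear speed of tub below 0.02 m/s); the robot touches nothing.
It fails at once if the blue tub is forced hard against the white one (over 35 N) (contact force between tub and stack above 35 N).
It fails at once if the blue tub is driven more than 3 mm past the yellow band, where it jams (horizontal distance between tub_mouth and stack below 0.02 m and z of tub_mouth in the frame of stack below 0.041 m).
It fails at once if the can, the jar or the screwdriver is moved by more than 30 mm or tipped (distance of any of can, jar, driver from where it was at the start of the episode above 0.03 m or angle between any of can, jar's own z axis and vertical above 0.4 rad).
It also fails if it takes over 50 s, if anything falls off the work surface, if the arm or the gripper's body presses on something with over 40 N, if the wrist force passes 120 N, or if a joint passes its speed limit or range.

## Robot

A 6-joint arm with a two-finger parallel gripper is mounted at the origin on the work surface. World frame = base frame: x ahead of the robot, y to its left, z up, the work surface at z = 0. Lengths are in mm, angles in rad, forces in N, time in s.
With the tool pointing down it reaches from about 200 to 875 mm from the base axis. Payload 3.4 kg.
Tool frame: the origin (TCP) lies between the finger pads; the fingertips stand 11 mm ahead of it and the grasp point (between the pads) lies 8 mm behind it; z points along the fingers, y is the direction in which the jaws open and shut (so a half turn about z gives the same grasp; the last joint's range is limited). The gripper opens to 94 mm and grips with 3 to 60 N. Pads are 16 mm wide; open, the fingers measure 119 mm over their backs; the gripper's body (75 mm by 177 mm) begins 78 mm behind the grasp point.
Start: joints at [-1.393, 0.276, 1.505, -0, 1.361, -0.121], TCP at [169.264, -549.558, 216.493] pointing down, gripper open.
Joint ranges: [-2.89, 2.89], [-0.75, 2.08], [0.22, 2.7], [-1.18, 4.32], [0.11, 2.71], [-2.7, 2.7]. Speed limits (rad/s): [2.57, 2.57, 3.14, 3.14, 3.14, 3.14].

## Interface

Orientations are given as [roll, pitch, yaw] about the fixed x, y, z axes, in that order (R = Rz(yaw) Ry(pitch) Rx(roll)).
In Python, from cell import manip, vision gives the robot as it stands.
- The arm moves only by the shell command python3 -m inch 'ROWS'. ROWS is JSON, one flat list of numbers, 7 for each row, row after row: the shift along the tool's x, y, z in m, then the turn, a rotation vector about the tool's x, y, z in degrees, then the finger opening in m, from 0 to 0.094. In form: [dx, dy, dz, rx, ry, rz, gripper, dx, dy, dz, rx, ry, rz, gripper, ...]. A call has 1 to 20 rows; each row shifts and turns the commanded pose from where the row before left it, along the tool's axes as they then stand; what a row does not reach is not made up. A row lasts 1/10 s, in which the tool goes at most 50 mm and 8.59 degrees, less where a joint would pass 70% of its speed; a pose out of reach is approached as far as the arm can. A call with a gripper value outside its range is refused whole. The fingers move at their own pace and stop on an object; the grip force is fixed at half the most. Time passes only in rows, so rows that do not move let the fingers close. It gives the time, the measured TCP pose, the force and the opening at its end, in the units of the state.
- manip.state(): the state, without advancing time (a new reading comes with each control period).
- vision.snapshot(name): name is "scene" or "top" or "wrist"; returns a dict with "img" (400x640x3 uint8, red, green, blue), "range_z" (400x640 float32, mm along the optical axis (not along the pixel's ray), 0 where there is no reading), "intrinsics" (3x3 intrinsics, pixels), "R" (3x3) and "t" (3): a world point X has camera coordinates R X + t. Camera axes: x right, y down, z forward; pixel columns grow to the right and rows downward; lengths in mm; the calibration is good to about 2 mm. A picture is of the moment at which its call begins.
- manip.close_job(): hands the job in, once; it reports no verdict.
Trained networks look in a picture, given as the dict that the camera call returned (one of the last four; its "shot" number tells which), for a name from the list of things; names that differ only in an ending like _2 or _b are one class to them, and where a whole thing is asked for, a point or a joint stands for the part that bears it (a point fixed in the world has none). Each returns a list of dicts, best first, with "confidence" (0 to 1); they miss things now and then, are a little off and sometimes report something else, mostly with a low value. They report only what shows in the picture. A call takes as long as a camera call. They do not tell look-alikes from the thing itself.
- vision.find_in(name, picture): "extent" ([left, top, right, bottom] in pixels, round what is visible of it).
- vision.masks_of(name, picture): "mask" (400x640 bool, what is visible of it) and "extent" ([left, top, right, bottom] in pixels, round what is visible of it).
- vision.pinpoint(name, picture): "position" ([column, row] in pixels: a listed point, or the origin of a listed thing).
The state is a dict: "time": time; "joint_positions": joint angles; "joint_vel": joint speeds; "joint_efforts": joint torques, N m; "tool_pos": TCP position; "eef_rot": TCP orientation; "wrist_force": force on the tool from outside, world axes, zero at the start; "torque": the same for the moment, N m; "width": finger opening in mm.
Only numpy, scipy, OpenCV 4.12 (cv2) and the standard library are available. Lean on these libraries where they do the work, as an engineer would, in place of code of your own. Each camera call takes 0.05 s, during which the arm holds its last target. There are 200 camera calls.

## Working session

There is one attempt and no reset: what is moved stays moved. The work goes in short steps, Python scripts to look and compute and a shell command to move; the robot and the scene stay as the last step left them, time stands still between calls to the robot, and variables do not carry over. Pictures are saved under pics/ and viewed, about 8 in all and at most 12, crops included, and the job is handed in when it is done.

```bash
mkdir -p pics; cat > h.py <<'E'
import numpy as np, cv2
from cell import manip, vision
def world(s,u,v,d):
    K=s["intrinsics"]; p=np.array([(u-K[0,2])/K[0,0]*d,(v-K[1,2])/K[1,1]*d,d])
    return np.asarray(s["R"]).T@(p-np.asarray(s["t"]))
def cloud(s,mask=None):
    z=s["range_z"]; m=z>0
    if mask is not None: m&=mask
    v,u=np.nonzero(m); d=z[v,u].astype(float); K=s["intrinsics"]
    P=np.stack([(u-K[0,2])/K[0,0]*d,(v-K[1,2])/K[1,1]*d,d],1)
    return (P-np.asarray(s["t"]))@np.asarray(s["R"])
def save(s,n): cv2.imwrite("pics/"+n,cv2.cvtColor(s["img"],cv2.COLOR_RGB2BGR))
E
python3 - <<'E'
from h import *
np.set_printoptions(precision=1,suppress=True)
A=[]
for n in ["scene","top"]:
    s=vision.snapshot(n); A.append(s["img"]); save(s,n+"0.png")
    for k in ["tub_center","stack","can","jar","driver"]:
        for r in vision.masks_of(k,s):
            P=cloud(s,r["mask"]); 
            if len(P)<5: continue
            hi=np.percentile(P[:,2],98); T=P[P[:,2]>hi-4]
            print(n,k,round(r["confidence"],2),r["extent"],"zmax",round(hi,1),"top ctr",(T.max(0)+T.min(0))/2,"ext",np.ptp(T,axis=0), T.mean(0))
st=manip.state(); print(st["tool_pos"],st["eef_rot"],st["width"],st["wrist_force"],st["time"])
E
```

```text
scene tub_center 0.85 [212.3, 155.9, 239.1, 188.4] zmax 91.1 top ctr [ 673.3 -331.2   89.9] ext [49.2 50.6  5.5] [ 672.3 -329.9   89.2]
scene tub_center 0.73 [255.4, 143.6, 283.6, 180.7] zmax 91.2 top ctr [ 548.9 -255.4   90.1] ext [51.3 54.   5.5] [ 549.7 -254.9   89.4]
scene tub_center 0.61 [224.9, 122.4, 249.5, 158.3] zmax 91.3 top ctr [ 571.8 -391.1   90.5] ext [49.4 51.6  6.2] [ 572.4 -392.2   89.5]
scene stack 0.94 [268.6, 266.4, 327.4, 329.4] zmax 106.1 top ctr [780.3  85.8 105.2] ext [52.4 52.1  6.2] [780.3  86.5 104.5]
scene stack 0.9 [283.3, 174.4, 335.0, 224.6] zmax 105.9 top ctr [561.1 -81.8 104.8] ext [49.4 50.7  5.7] [560.8 -81.6 104.4]
scene stack 0.64 [337.3, 135.3, 382.7, 184.2] zmax 105.8 top ctr [341.8 -71.4 105.7] ext [50.9 51.   7.7] [342.7 -70.8 104.3]
scene can 0.6 [395.5, 218.9, 427.9, 254.4] zmax 121.5 top ctr [472.7 205.5 120.6] ext [46.5 46.1  6.1] [472.8 205.1 119.6]
scene jar 0.75 [351.9, 265.1, 381.5, 303.6] zmax 81.9 top ctr [644.6 201.6  80.6] ext [52.8 52.   5.4] [644.1 201.8  79.7]
scene driver 0.73 [245.5, 226.7, 298.2, 275.8] zmax 27.0 top ctr [783
[... 946 characters left out ...]
1.8]
top jar 0.96 [178.6, 141.8, 210.8, 171.2] zmax 83.6 top ctr [643.2 200.7  82.2] ext [50.  51.2  5.2] [643.4 201.   81.7]
top jar 0.5 [374.8, 186.4, 414.6, 221.6] zmax 93.7 top ctr [ 549.9 -255.8   92.6] ext [50.1 51.4  5.8] [ 549.9 -255.1   91.7]
top driver 0.85 [299.5, 85.8, 313.6, 159.2] zmax 28.9 top ctr [781.9 -48.5  27.7] ext [88.3 20.2  5.6] [784.3 -47.9  26.6]
top driver 0.29 [165.2, 216.0, 205.8, 244.7] zmax 123.9 top ctr [472.7 204.3 122.6] ext [46.3 46.6  5.4] [472.8 204.4 121.8]
top driver 0.16 [289.9, 173.0, 348.2, 228.0] zmax 108.2 top ctr [559.  -83.7 107.6] ext [52.4 50.3  6.9] [559.  -83.  106.5]
[ 169.3 -549.6  216.5] [3.1 0.  0.3] 93.95928440312738 [-0.1  0.1  0. ] 0.6
```

View pics/scene0.png

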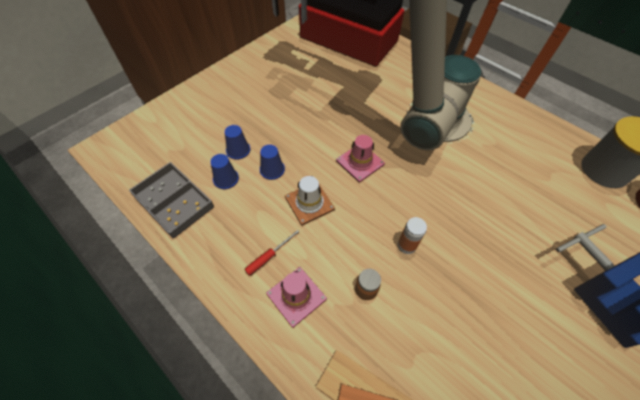

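View pics/top0.png

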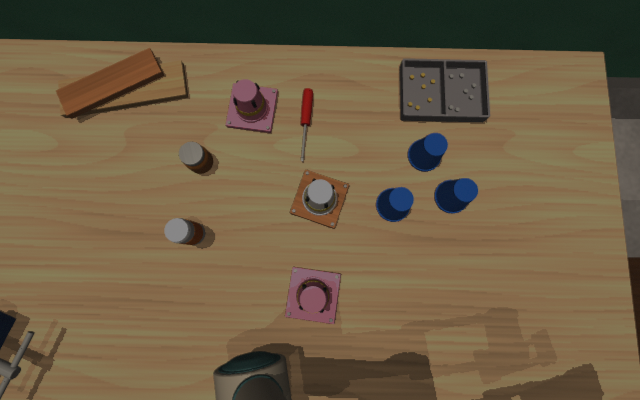

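The scene picture shows three blue tubs at about (239,142), (225,171) and (271,161), and the white stack on plywood at (310,197). In the top picture, the leftmost tub (largest y) is at (395,203) and the stack is at (320,197); the pink stacks are decoys. So the target tub is at about (549,-255) and the stack at about (560,-82.5).

```bash
cat > to.py <<'E'
import sys; from h import *
from scipy.spatial.transform import Rotation as R
s=manip.state(); M=R.from_euler("xyz",s["eef_rot"]).as_matrix()
print("t",s["time"],"pos",np.round(s["tool_pos"],1),"rpy",np.round(s["eef_rot"],3),"F",np.round(s["wrist_force"],1),"w",round(s["width"],1))
if len(sys.argv)>3: print("tool shift mm",np.round(M.T@(np.array(list(map(float,sys.argv[1:4])))-s["tool_pos"]),1))
E
python3 to.py 549.3 -254.9 180
```

```text
t 0.6 pos [ 169.3 -549.6  216.5] rpy [3.141 0.    0.299] F [-0.1  0.1  0. ] w 94.0
tool shift mm [ 449.9 -169.7   36.5]
```

```bash
python3 -m inch '[0.028,-0.0106,0,0,0,0,0.094, 0.028,-0.0106,0,0,0,0,0.094, 0.028,-0.0106,0,0,0,0,0.094, 0.028,-0.0106,0,0,0,0,0.094, 0.028,-0.0106,0,0,0,0,0.094, 0.028,-0.0106,0,0,0,0,0.094, 0.028,-0.0106,0,0,0,0,0.094, 0.028,-0.0106,0,0,0,0,0.094, 0.028,-0.0106,0,0,0,0,0.094, 0.028,-0.0106,0,0,0,0,0.094, 0.028,-0.0106,0,0,0,0,0.094, 0.028,-0.0106,0,0,0,0,0.094, 0.028,-0.0106,0.009,0,0,0,0.094, 0.028,-0.0106,0.009,0,0,0,0.094, 0.028,-0.0106,0.009,0,0,0,0.094, 0.028,-0.0106,0.009,0,0,0,0.094, 0.002,0,0,0,0,0,0.094, 0,0,0,0,0,0,0.094, 0,0,0,0,0,0,0.094]'
python3 - <<'E'
from h import *
s=vision.snapshot("wrist"); save(s,"w1.png")
for r in vision.masks_of("tub_center",s):
    P=cloud(s,r["mask"]); hi=np.percentile(P[:,2],98); T=P[P[:,2]>hi-3]
    print(r["confidence"],r["extent"],hi,(T.max(0)+T.min(0))/2,np.ptp(T,axis=0))
E
python3 to.py 549.3 -254.9 62
```

```text
time: 2.5
tool_pos: [548.8, -255.8, 180.9]
eef_rot: [3.141, 0.0, 0.298]
wrist_force: [-0.3, 0.4, -0.5]
width: 94.1
0.91 [294.4, 152.8, 363.1, 233.2] 90.73488715310349 [ 551.25263484 -256.31462103   89.79204672] [51.87296448 51.75715015  4.10389589]
0.83 [404.4, 170.5, 497.8, 251.0] 90.71059356960552 [ 573.22788991 -394.41366609   89.70272602] [51.91865916 53.2801761   3.94858369]
0.76 [385.5, 67.8, 483.6, 143.1] 90.9312629034092 [ 672.38144969 -332.78301843   89.99468265] [51.42846166 52.27072361  4.1252007 ]
0.4 [154.1, 1.6, 168.5, 43.0] 16.404087247706745 [670.55000128 -42.17418728  15.30474059] [40.83980788  8.38541022  3.75445411]
t 2.6 pos [ 548.7 -256.   181.1] rpy [ 3.141 -0.     0.298] F [ 0.8 -1.  -0.1] w 94.3
tool shift mm [  0.9  -1.  119.1]
```

View pics/w1.png

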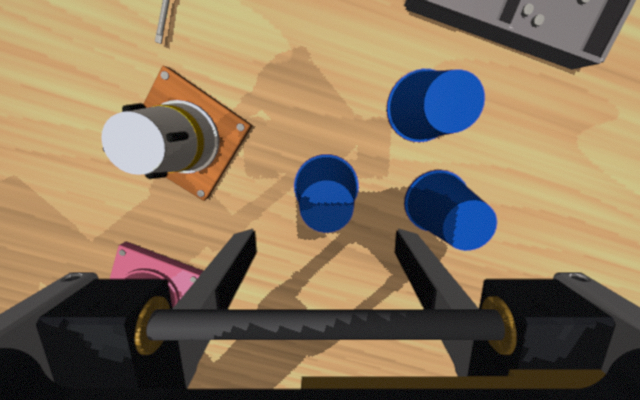

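The wrist picture shows the target tub at (326,195) centred between the fingers, and the white stack at (160,140). The estimates agree to within 2 mm, so I descend and grip.

```bash
python3 -m inch '[0.001,0,0.017,0,0,0,0.094, 0,0,0.017,0,0,0,0.094, 0,0,0.017,0,0,0,0.094, 0,0,0.017,0,0,0,0.094, 0,0,0.017,0,0,0,0.094, 0,0,0.017,0,0,0,0.094, 0,0,0.010,0,0,0,0.094, 0,0,0.007,0,0,0,0.094, 0,0,0,0,0,0,0.094, 0,0,0,0,0,0,0.07, 0,0,0,0,0,0,0.06, 0,0,0,0,0,0,0.045, 0,0,0,0,0,0,0.045, 0,0,0,0,0,0,0.045, 0,0,0,0,0,0,0.045, 0,0,0,0,0,0,0.045]'; python3 to.py
```

```text
time: 4.2
tool_pos: [550.7, -255.0, 61.9]
eef_rot: [3.141, -0.001, 0.299]
wrist_force: [1.0, -0.5, 1.8]
width: 61.4
t 4.2 pos [ 550.7 -255.    61.9] rpy [ 3.141e+00 -1.000e-03  2.990e-01] F [ 1.  -0.5  1.8] w 61.4
```

```bash
python3 -m inch '[0,0,0,0,0,0,0.045, 0,0,0,0,0,0,0.045, 0,0,-0.005,0,0,0,0.045, 0,0,-0.01,0,0,0,0.045, 0,0,-0.015,0,0,0,0.045, 0,0,-0.02,0,0,0,0.045, 0,0,-0.02,0,0,0,0.045, 0,0,-0.02,0,0,0,0.045, 0,0,-0.02,0,0,0,0.045, 0,0,-0.02,0,0,0,0.045, 0,0,-0.01,0,0,0,0.045, 0,0,0,0,0,0,0.045]'
python3 - <<'E'
from h import *
s=vision.snapshot("wrist"); save(s,"w2.png")
for r in vision.masks_of("tub_center",s)[:4]:
    P=cloud(s,r["mask"]); hi=np.percentile(P[:,2],98); T=P[P[:,2]>hi-3]
    print(r["confidence"],r["extent"],hi,(T.max(0)+T.min(0))/2,np.ptp(T,axis=0),P[:,2].min())
for r in vision.masks_of("stack",s)[:3]:
    P=cloud(s,r["mask"]); hi=np.percentile(P[:,2],98); T=P[P[:,2]>hi-3]
    print("stack",r["confidence"],r["extent"],hi,(T.max(0)+T.min(0))/2,np.ptp(T,axis=0))
E
python3 to.py
```

```text
time: 5.4
tool_pos: [551.0, -255.0, 203.2]
eef_rot: [3.139, -0.002, 0.299]
wrist_force: [-0.5, -1.3, -2.2]
width: 61.5
0.82 [276.8, 174.6, 374.6, 309.9] 231.8434881655971 [ 551.72021984 -255.23273006  265.47838861] [52.16361926 51.97815332 73.26055926] -2.7068803690617025
0.74 [382.6, 69.9, 471.5, 144.9] 90.94004265062765 [ 673.03865843 -333.39111097   90.2072813 ] [52.15733126 52.04327212  4.50142858] -2.333249944047447
0.64 [397.9, 168.5, 482.2, 243.8] 90.79819718134306 [ 573.38736691 -394.64442495   89.73452085] [51.87517527 52.76488059  3.83972124] -1.8203024504439684
stack 0.88 [105.4, 237.2, 212.2, 305.5] 91.63839895325565 [ 467.11870576 -123.59009699  193.18996644] [203.68270311 140.96499076 208.95084686]
stack 0.73 [121.6, 73.4, 255.6, 200.9] 105.36857754210992 [560.91183848 -84.07325815 104.54939949] [51.5819817  53.16762104  4.35778279]
t 5.55 pos [ 549.7 -254.3  200.4] rpy [-3.14e+00  2.00e-03  2.99e-01] F [ 0.4 -0.1 -1.5] w 61.7
```

View pics/w2.png

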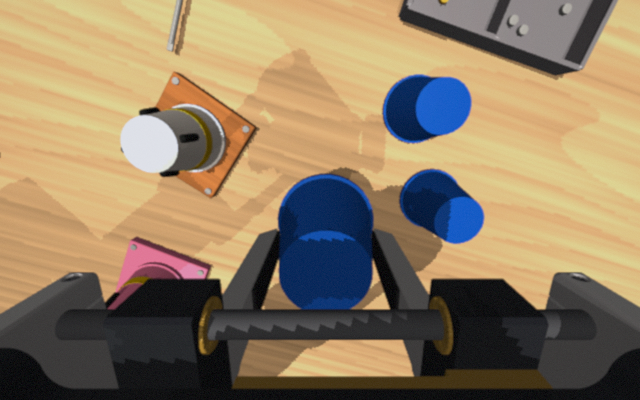

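The tub is held: its top is at (326,270), with the fingers either side. The stack is at (150,142). All three cameras agree on the tub-to-stack offset of about (10.6, 172.3), so I move across.

```bash
python3 -m inch '[0.003,-0.008,0,0,0,0,0.045, 0.0061,-0.0162,0,0,0,0,0.045, 0.0061,-0.0162,0,0,0,0,0.045, 0.0061,-0.0162,0,0,0,0,0.045, 0.0061,-0.0162,0,0,0,0,0.045, 0.0061,-0.0162,0,0,0,0,0.045, 0.0061,-0.0162,0,0,0,0,0.045, 0.0061,-0.0162,0,0,0,0,0.045, 0.0061,-0.0162,0,0,0,0,0.045, 0.0061,-0.0162,0,0,0,0,0.045, 0.003,-0.0077,0,0,0,0,0.045, 0,0,0,0,0,0,0.045, 0,0,0,0,0,0,0.045, 0,0,0,0,0,0,0.045]'
python3 - <<'E'
from h import *
ps=[]
for n in ["scene","top","wrist"]:
    s=vision.snapshot(n); save(s,n+"3.png"); ps.append(manip.state()["tool_pos"])
    for r in vision.masks_of("tub_center",s)[:4]:
        P=cloud(s,r["mask"]); P=P[np.hypot(P[:,0]-560,P[:,1]+83)<50]; P=P[P[:,2]>120]
        if len(P)<20: continue
        hi=np.percentile(P[:,2],90)
        c,rr=[],0
        for lo,up in [(200,232),(142,150),(226,236)]:
            T=P[(P[:,2]>lo)&(P[:,2]<up)]
            if len(T)>5: print(n,round(r["confidence"],2),hi,lo,len(T),(T.max(0)+T.min(0))/2,np.ptp(T,axis=0))
print(np.mean(ps,0),np.std(ps,0))
E
python3 to.py; python3 -c "
import cv2;a=cv2.imread('pics/scene3.png')[110:260,220:420];cv2.imwrite('pics/c3.png',cv2.resize(a,None,fx=4,fy=4))"
```

```text
time: 6.95
tool_pos: [561.1, -83.1, 201.4]
eef_rot: [3.141, 0.0, 0.298]
wrist_force: [0.2, -0.1, -1.0]
width: 61.6
scene 0.65 229.27634667150159 200 417 [564.18501304 -79.66300361 215.73978187] [50.97092217 54.06276216 31.34131853]
scene 0.65 229.27634667150159 142 96 [563.08759024 -73.17518919 145.87234639] [72.03412909 61.2318479   7.6458534 ]
scene 0.65 229.27634667150159 226 253 [562.49954423 -81.05325564 229.07629914] [47.59998456 51.2822581   6.05410755]
top 0.77 230.9575750826559 200 248 [544.14120478 -85.3113535  216.16990637] [27.47716721 52.69155439 31.65068394]
top 0.77 230.9575750826559 142 85 [545.33674414 -85.46223136 146.00932739] [46.7292943  70.92420621  7.62576925]
top 0.77 230.9575750826559 226 143 [542.99173432 -85.91536846 229.57613802] [18.5405188  42.19574892  6.72273723]
[561.01999363 -83.08384752 201.40940229] [0.0327674  0.10064022 0.01865958]
t 7.25 pos [561.  -82.8 201.4] rpy [3.141 0.    0.298] F [ 0.3  0.2 -2.8] w 61.6
```

View pics/c3.png

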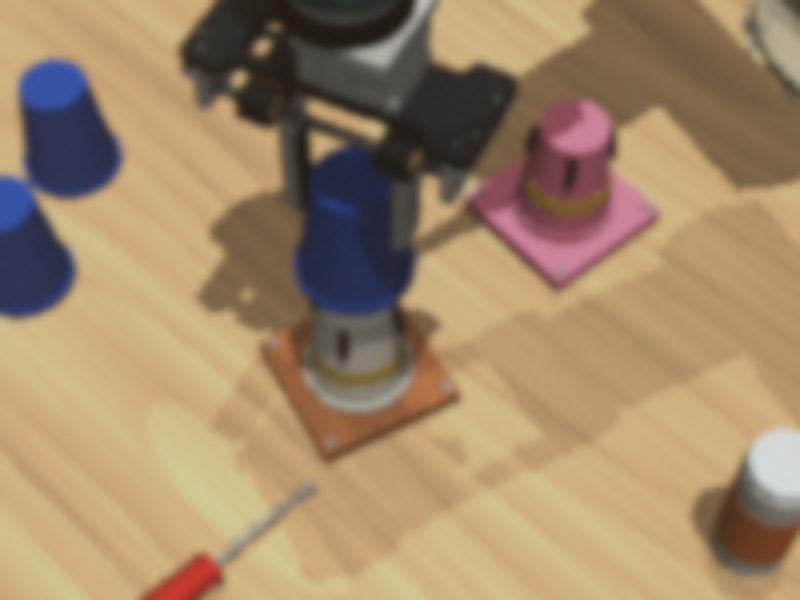

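View pics/wrist3.png

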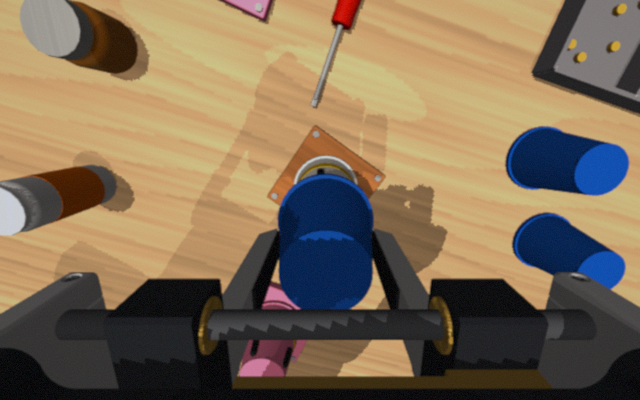

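The tub is over the white one: in the crop its rim centre is at about (355,285) against the stack axis at about (357,360). I lower it to about 75 mm above the stack origin, watch the force, then release.

```bash
python3 -m inch '[0,0,0.008,0,0,0,0.045, 0,0,0.008,0,0,0,0.045, 0,0,0.008,0,0,0,0.045, 0,0,0.008,0,0,0,0.045, 0,0,0.008,0,0,0,0.045, 0,0,0.008,0,0,0,0.045, 0,0,0.006,0,0,0,0.045, 0,0,0.004,0,0,0,0.045, 0,0,0.003,0,0,0,0.045, 0,0,0.003,0,0,0,0.045, 0,0,0,0,0,0,0.045, 0,0,0,0,0,0,0.045]'; python3 to.py
```

```text
time: 8.45
tool_pos: [561.1, -82.5, 137.6]
eef_rot: [3.141, -0.0, 0.299]
wrist_force: [0.1, -0.7, -1.1]
width: 62.1
t 8.45 pos [561.1 -82.5 137.6] rpy [ 3.141 -0.     0.299] F [ 0.1 -0.7 -1.1] w 62.1
```

```bash
python3 -m inch '[0,0,0,0,0,0,0.094, 0,0,0,0,0,0,0.094, 0,0,0,0,0,0,0.094, 0,0,0,0,0,0,0.094, 0,0,0,0,0,0,0.094, 0,0,0,0,0,0,0.094, 0,0,-0.005,0,0,0,0.094, 0,0,-0.015,0,0,0,0.094, 0,0,-0.02,0,0,0,0.094, 0,0,-0.02,0,0,0,0.094, 0,0,-0.02,0,0,0,0.094, 0,0,-0.02,0,0,0,0.094, 0,0,0,0,0,0,0.094, 0,0,0,0,0,0,0.094]'
cat > look.py <<'E'
import sys; from h import *
np.set_printoptions(precision=1,suppress=True)
for n in sys.argv[2:]:
    s=vision.snapshot(n); save(s,n+sys.argv[1]+".png")
    P=cloud(s); z=s["range_z"]; 
    hsv=cv2.cvtColor(s["img"],cv2.COLOR_RGB2HSV); b=((hsv[...,0]>100)&(hsv[...,0]<130)&(hsv[...,1]>110))
    P=cloud(s,b); P=P[np.hypot(P[:,0]-560.5,P[:,1]+82.5)<50]
    lo,hi=np.percentile(P[:,2],[1,98]); T=P[P[:,2]>hi-4]
    A=np.c_[T[:,:2]-T[:,:2].mean(0),np.ones(len(T))]; k=np.linalg.lstsq(A,T[:,2],rcond=None)[0]
    print(n,len(P),"lo",lo,"top med",np.median(T[:,2]),"ctr",(T.max(0)+T.min(0))/2,np.ptp(T,axis=0),"slope",np.round(k[:2],3))
E
python3 look.py 4 scene top wrist; python3 to.py;python3 -c "
import cv2;a=cv2.imread('pics/scene4.png')[150:250,260:360];cv2.imwrite('pics/c4.png',cv2.resize(a,None,fx=6,fy=6))"
```

```text
time: 9.85
tool_pos: [560.9, -82.4, 237.5]
eef_rot: [3.141, -0.0, 0.299]
wrist_force: [0.2, -0.6, 0.4]
width: 93.8
scene 531 lo 69.55853652163844 top med 155.22009702015316 ctr [561.9 -80.7 155.9] [45.9 43.5  6. ] slope [-0.  0.]
top 907 lo 71.35354925962031 top med 157.5036219109071 ctr [552.7 -83.1 281.3] [ 55.5  50.9 250.6] slope [-1.2  0.1]
wrist 4814 lo 70.67377044495507 top med 356.4879692042109 ctr [583.6 -74.5 356.4] [26.8 82.   3.8] slope [0.8 0.2]
t 10.0 pos [560.2 -82.2 236.1] rpy [-3.14e+00  2.00e-03  2.99e-01] F [-0.4 -0.5 -0.4] w 93.6
```

View pics/c4.png

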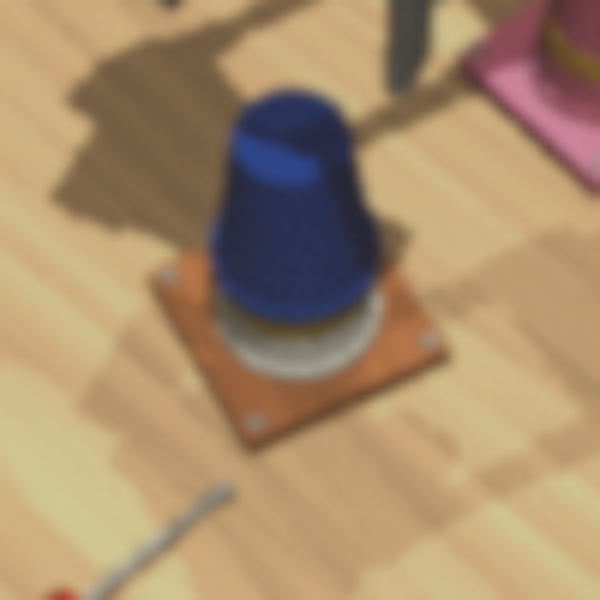

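The tub sits straight and loose: in the crop its rim is at about (297,300), above the yellow band at about (290,328). The top is at about 155.5, which puts the rim at about 65.5 mm. Next I close the fingers and come down to just above the top.

```bash
python3 -m inch '[0,0,0,0,0,0,0.0, 0,0,0,0,0,0,0.0, 0,0,0,0,0,0,0, 0,0,0,0,0,0,0, 0,0,0,0,0,0,0, 0,0,0,0,0,0,0, 0,0,0,0,0,0,0, 0,0,0.01,0,0,0,0, 0,0,0.01,0,0,0,0, 0,0,0.01,0,0,0,0, 0,0,0.01,0,0,0,0, 0,0,0.01,0,0,0,0, 0,0,0.008,0,0,0,0, 0,0,0.005,0,0,0,0, 0,0,0.004,0,0,0,0, 0,0,0,0,0,0,0, 0,0,0,0,0,0,0]'; python3 to.py; python3 -m inch '[0,0,0.001,0,0,0,0,0,0,0.001,0,0,0,0,0,0,0.001,0,0,0,0,0,0,0,0,0,0,0]';python3 to.py
```

```text
time: 11.7
tool_pos: [561.2, -82.5, 170.7]
eef_rot: [3.141, -0.001, 0.299]
wrist_force: [-0.1, -0.3, 0.1]
width: 0.7
t 11.7 pos [561.2 -82.5 170.7] rpy [ 3.141e+00 -1.000e-03  2.990e-01] F [-0.1 -0.3  0.1] w 0.7
time: 12.1
tool_pos: [560.9, -82.4, 167.4]
eef_rot: [3.142, 0.0, 0.299]
wrist_force: [0.4, -0.5, -0.1]
width: 0.7
t 12.1 pos [560.9 -82.4 167.4] rpy [3.142 0.    0.299] F [ 0.4 -0.5 -0.1] w 0.7
```

```bash
for i in 1 2 3; do python3 -m inch '[0,0,0.001,0,0,0,0,0,0,0,0,0,0,0]' | egrep 'pos|force'; done; python3 -m inch '[0,0,0.001,0,0,0,0,0,0,0.001,0,0,0,0,0,0,0.001,0,0,0,0,0,0,0.001,0,0,0,0,0,0,0,0,0,0,0]' | egrep 'pos|force';  python3 -m inch '[0,0,0.001,0,0,0,0,0,0,0.001,0,0,0,0,0,0,0.001,0,0,0,0,0,0,0.001,0,0,0,0,0,0,0,0,0,0,0]' | egrep 'pos|force'; python3 look.py 5 scene
```

```text
tool_pos: [561.1, -82.4, 166.5]
wrist_force: [-0.3, 0.7, 0.1]
tool_pos: [561.1, -82.5, 165.5]
wrist_force: [-0.2, 0.2, 1.4]
tool_pos: [561.1, -82.4, 164.4]
wrist_force: [-1.0, -0.0, 0.3]
tool_pos: [561.1, -82.4, 160.5]
wrist_force: [-0.2, -0.4, 2.0]
tool_pos: [561.1, -82.5, 156.5]
wrist_force: [-0.5, -0.1, 4.6]
scene 399 lo 59.42343708871559 top med 144.14899729221796 ctr [565.3 -73.7 144.5] [40.1 28.1  5.5] slope [-0. -0.]
```

Kinematics puts the rim at 55.5 and the camera says 54.5, so 5 mm more brings it to the middle of the band.

```bash
python3 -m inch '[0,0,0.001,0,0,0,0,0,0,0.001,0,0,0,0,0,0,0.001,0,0,0,0,0,0,0.001,0,0,0,0,0,0,0.001,0,0,0,0,0,0,0,0,0,0,0]' | egrep 'pos|force'; python3 -m inch '[0,0,-0.002,0,0,0,0, 0,0,-0.01,0,0,0,0, 0,0,-0.02,0,0,0,0, 0,0,-0.03,0,0,0,0, 0,0,-0.03,0,0,0,0, 0,0,-0.03,0,0,0,0, 0,0,-0.03,0,0,0,0, -0.03,0,-0.02,0,0,0,0, -0.04,0,0,0,0,0,0, -0.04,0,0,0,0,0,0, -0.03,0,0,0,0,0,0,0,0,0,0,0,0,0,0,0,0,0,0,0,0]'; python3 look.py 6 scene top wrist;python3 -c "
import cv2;a=cv2.imread('pics/scene6.png')[150:250,260:360];cv2.imwrite('pics/c6.png',cv2.resize(a,None,fx=6,fy=6))"
```

```text
tool_pos: [561.2, -82.5, 151.8]
wrist_force: [0.6, 0.2, 6.3]
time: 15.65
tool_pos: [427.2, -123.7, 323.9]
eef_rot: [3.141, -0.001, 0.298]
wrist_force: [0.3, 0.9, 0.1]
width: 0.8
scene 492 lo 54.23544546809789 top med 140.01299488157173 ctr [562.  -80.1 141.1] [48.6 46.5  5.5] slope [-0.  0.]Traceback (most recent call last):
  File "look.py", line 8, in <module>
    lo,hi=np.percentile(P[:,2],[1,98]); T=P[P[:,2]>hi-4]
          ~~~~~~~~~~~~~^^^^^^^^^^^^^^^
    return _quantile_unchecked(
        a, q, axis, out, overwrite_input, method, keepdims, weights)
    return _ureduce(a,
                    func=_quantile_ureduce_func,
    ...<5 lines>...
                    overwrite_input=overwrite_input,
                    method=method)
    r = func(a, **kwargs)
    result = _quantile(arr,
                       quantiles=q,
    ...<2 lines>...
                       out=out,
                       weights=wgt)
    slices_having_nans = np.isnan(arr[-1, ...])
                                  ~~~^^^^^^^^^
IndexError: index -1 is out of bounds for axis 0 with size 0
```

View pics/c6.png

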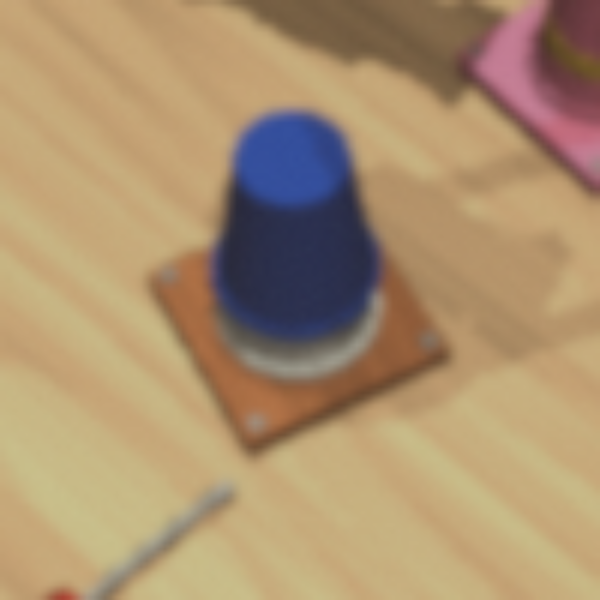

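The top is level at 140 mm, so the rim is at 50 mm. The top camera's view was blocked by the arm. The crop shows the tub straight, with its rim at about (297,320) covering the band. I'm handing in.

```bash
python3 -c "
from cell import manip; print(manip.close_job())"
```

```text
the job is handed in; nothing more can be done
None
```

I gripped the leftmost blue tub, set it over the white tub on the plywood board and let go. It sat loosely with its rim at about 65.5 mm above the stack's origin. I then pressed on its flat top with the closed fingers, with about 6 N at the end. After that I backed the arm away and handed the job in.

**Last checks:**
- **Height:** the scene camera put the flat top at 140.0 mm, so the rim is at about 50 mm, the middle of the band. The fingertip position while pressing gave about 51 mm, which agrees.
- **Straightness:** the top showed no measurable slope, and the tub was within about 2 mm of the stack's axis.
- **Robot clear:** the wrist force was back to near zero and the arm was well away from the tub.

**Not checked:**
- The final top-camera check failed, most likely because the arm blocked the view, and it stopped the script before the wrist check ran. The final height therefore rests on the scene camera and the fingertip position.
- I did not measure the can, jar and screwdriver again at the end. The arm's moves stayed clear of them.

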